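Free a seized bottle stopper and swap it for a loose cover

TASK

The stopper of the square bottle in the cradle is stuck fast, and a straight pull lifts the bottle with it: work the stopper out by twisting it to and fro with a gentle pull, so that the bottle stays down and upright in its cradle. Stand the stopper upright on its plug in the shallow tray and let go. Then lay the knobbed cover flat on the bottle's mouth so that the opening is wholly covered, and leave the other things on the bench where they are.

Things in the scene. Friction and masses are not known exactly. Their poses are not given: they have to be found in the camera images.
- cradle: Fixed steel cradle: 124 x 124 mm base plate 5 mm thick with a square open box in its middle, 91 mm outside, 81 mm inside, walls to z = 35 mm, inner floor at z = 6 mm. Origin: centre of the underside. It keeps the bottle from turning (1.5 mm play a side) but not from being lifted.
- bottle: Square amber bottle, loose in the cradle: body 78 x 78 x 78 mm; sloping shoulder to 92 mm; round neck 49 mm dia (rim 54 mm) from 92 to 136 mm; bore 37 mm dia. Mass about 0.85 kg, so some 8 N of pull lifts it. Origin: centre of the underside; z up. It must not rise more than 6 mm in the cradle, even briefly, or tip over 8 degrees.
- mouth (a point): Centre of the bottle's mouth, in the plane of the rim, 136 mm above its underside. The upper 16 mm of the neck grips the plug by sliding friction, in full for the first 20 mm of rise and by half up to 30 mm; the plug is clear after 36 mm. The stopper does not sink back when left.
- stopper: White plastic stopper, 77 mm tall, 0.11 kg: plug 34 mm dia, z = 0 to 36 mm, fully in the neck at the start; flange 50 mm dia, z = 36 to 41 mm, resting on the rim; upright flat tab handle, z = 41 to 77 mm, 42 mm wide along x, 14 mm (15.5 mm at its middle) thick along y. Origin: centre of the plug's flat lower end, on which it can stand; z up.
- stopper_head (a point): Middle of the stopper's tab, 60 mm above the plug's lower end; axes as the stopper's. A straight pull meets about 22 N (18 to 27) of friction. Friction acts against the sliding direction at the plug's surface (17 mm radius): while it turns 1 rad for each 3 to 4 mm of rise, only about 5 N resists the pull. Turning takes about 0.4 N m and has no stop.
- tray_in (a point): Centre of the inner floor of the shallow fixed steel tray: outside 140 (x) x 110 (y) x 16 mm high, walls and floor 4 mm thick, so the inner floor is 4 mm above the bench. Axes as the tray's. A tall water bath stands on the right of the bench, behind the place where the tray or the cover lies (its front at about x = 0.56 m, its left side at y = -0.23 m): keep the gripper clear of it.
- cover: Loose cover: aluminium disc 60 mm dia, 6 mm thick, flat beneath, with a black round knob 20 mm dia from z = 10 to 36 mm on a 14 mm dia stem; 0.09 kg. Origin: centre of the underside; z up. At the start it lies flat on the bench on one side of the cradle, the tray being on the other.
- slide_box: Bystander: slide box, 37 x 84 x 32 mm. Origin: centre of its underside. Leave in place.
- sample_cup: Bystander: capped sample cup, 56 mm dia, 58 mm tall. Origin: centre of its underside. Leave in place.
- petri_dish: Bystander: culture dish, 94 mm dia, 16 mm high. Origin: centre of its underside. Leave in place.
- tape_roll: Bystander: roll of tape lying flat, 98 mm dia, 25 mm high. Origin: centre of its underside. Leave in place.
- marker: Bystander: marker pen lying, 135 mm long, 17 mm thick. Origin: centre of its underside. Leave in place.
There are look-alikes about, which are no part of the job. There is more than one size of the bottle; the one meant has the size given above.

How it is judged (in metres and radians):
On the way, in this order (a step that is already met when the one before it is completed fails the run):
1. the stopper is drawn clear of the bottle's neck (z of stopper in the frame of mouth above 0.002 m), for 0.1 s.
2. the stopper stands upright and released in the tray (x of stopper in the frame of tray_in between -0.052 and 0.052 m and y of stopper in the frame of tray_in between -0.037 and 0.037 m and z of stopper in the frame of tray_in below 0.005 m and angle between stopper's own z axis and vertical below 0.12 rad and linear speed of stopper below 0.02 m/s and contact force between the fingers and stopper below 0.2 N), for 0.2 s.
At the end, for the whole second after the job is handed in: The stopper stands upright (7 degrees) on the tray floor, released, still, its centre 15 mm inside the walls; the cover lies flat and still on the rim, centre within 10 mm of the mouth's; the bottle stands upright (4 degrees) and down in the cradle (3 mm) (all of step 2 and horizontal distance between cover and mouth below 0.01 m and z of cover in the frame of mouth between -0.004 and 0.004 m and angle between each of cover, bottle's own z axis and vertical below 0.08 rad and linear speed of each of cover, bottle below 0.02 m/s and z of bottle in the frame of cradle below 0.009 m); the robot touches nothing.
It fails at once if the bottle rises more than 6 mm in its cradle (z of bottle in the frame of cradle above 0.012 m).
It fails at once if the bottle tips more than about 8 degrees (angle between bottle's own z axis and vertical above 0.14 rad).
It fails at once if a bystander is moved more than 30 mm (distance of any of slide_box, sample_cup, petri_dish, tape_roll, marker from where it was at the start of the episode above 0.03 m).
It also fails if it takes over 72 s, if anything falls off the work surface, if the arm or the gripper's body presses on something with over 40 N, if the wrist force passes 120 N, or if a joint passes its speed limit or range.

ROBOT

A 6-joint arm with a two-finger parallel gripper is mounted at the origin on a cart in front of the work surface, level with it; the furniture and walls round the work are solid. World frame = base frame: x ahead of the robot, y to its left, z up, the work surface at z = 0. Lengths are in mm, angles in rad, forces in N, time in s.
With the tool pointing down it reaches from about 275 to 825 mm from the base axis. Payload 4.9 kg.
Tool frame: the origin (TCP) lies at the very end of the fingers, on their centre line; the grasp point (between the pads) lies 19 mm behind it; z points along the fingers, y is the line along which they close (so a half turn about z gives the same grasp; the last joint's range is limited). The gripper opens to 85 mm and grips with 20 to 120 N. Pads are 22 mm wide; open, the fingers measure 114 mm over their backs; the gripper's body (76 mm by 85 mm) begins 54 mm behind the grasp point. The pads swing forward as they close: fully open they stand 13 mm farther back than shut.
Start: joints at [-1.341, 0.326, -0.193, 1.052, 0, 1.437], TCP at [195.718, -514.017, 231.281] pointing down, gripper open.
Joint ranges: [-2.65, 2.65], [-0.97, 1.79], [-1.3, 1.35], [-1.93, 2.1], [-1.47, 1.37], [-3.14, 3.14]. Speed limits (rad/s): [2.57, 2.57, 3.14, 3.14, 3.14, 3.14].

INTERFACE

Orientations are given as [roll, pitch, yaw] about the fixed x, y, z axes, in that order (R = Rz(yaw) Ry(pitch) Rx(roll)).
In Python, from bench import bot, solve_ik, imaging gives the robot as it stands. Calls block until the motion is done:
- bot.move_ptp(position, orientation): joint-space move of the TCP to a pose.
- bot.movel(position, rot=None, max_speed=150, threshold=None): straight line of the TCP; rot=None keeps the orientation; max_speed is the mean speed in mm/s. With threshold (N) it stops when the force on the tool has changed by that much, and returns True; else False.
- bot.move_j(angles): joint-space move.
- bot.grip(opening, effort=None): opening from 0.0 (shut) to 1.0 (fully open); effort is the grip in N (None keeps the last); returns when the fingers have stopped.
- bot.dwell(seconds).
- solve_ik(position, orientation): joint angles nearest the present ones, or None.
- bot.get_state(): the state.
- imaging.capture(name): name is "side" or "top"; returns the picture (480x640x3 uint8, blue, green, red); there is no depth.
- imaging.camera_model(name): a dict with "K" (3x3 intrinsics, pixels), "k1" (the pictures are not rectified: a ray, as slopes to the right and down, at radius r is drawn at 1 + k1 r^2 times it, then the intrinsics apply), "position" and "rotation" of the camera in the world. Camera axes: x right, y up, looking along -z (the intrinsics and any distortion apply to the point x, -y, -z); pixel columns grow to the right and rows downward; lengths in mm; the calibration is good to about 2 mm. A picture is of the moment at which its call begins. camera_model takes no time and is no camera call.
A pose or a line that the arm cannot do raises bot.IKError and nothing moves.
- bot.sign_off(): hands the job in; it is judged then, once.
The state is a dict: "t": time; "qpos": joint angles; "joint_velocities": joint speeds; "effort": joint torques, N m; "tcp_pos": TCP position; "orientation": TCP orientation; "contact_force": force on the tool from outside, world axes, zero at the start; "wrist_torque": the same for the moment, N m; "opening": opening from 0.0 (shut) to 1.0 (fully open); "gripper_force": force on a finger pad.
Only numpy, scipy, OpenCV 4.12 (cv2) and the standard library are available. Lean on these libraries where they do the work, as an engineer would, in place of code of your own. Each camera call takes 0.05 s, during which the arm holds its last target. There are 200 camera calls.

## Working session

There is one attempt and no reset: what is moved stays moved. The work goes in short steps, each a Python script; the robot and the scene stay as the last script left them, time stands still between calls to the robot, and variables do not carry over. Pictures are saved under pics/ and viewed, at most 10 in all, crops included, and the job is handed in when it is done.

```bash
ls; mkdir -p pics; python3 - <<'E'
from bench import bot, imaging
import cv2
for n in("top","side"):
    cv2.imwrite(f"pics/{n}0.png",imaging.capture(n)); print(n,imaging.camera_model(n))
print(bot.get_state())
E
```

```text
pics
top {'K': array([[545.87697704,   0.        , 325.53607119],
       [  0.        , 545.87697704, 240.58173498],
       [  0.        ,   0.        ,   1.        ]]), 'k1': -0.04500752638470084, 'position': array([ 397.38477358,  -17.67062529, 1371.0614291 ]), 'rotation': array([ 0.0919453 ,  0.00737386, -1.59504147])}
side {'K': array([[503.64407435,   0.        , 318.45097014],
       [  0.        , 503.64407435, 235.46265244],
       [  0.        ,   0.        ,   1.        ]]), 'k1': -0.11280624072094352, 'position': array([ 28.64569447, 785.52317025, 925.07804635]), 'rotation': array([ 0.8730913 ,  0.0172872 , -2.60871532])}
{'t': 0.1, 'qpos': array([-1.34122046e+00,  3.26859990e-01, -1.93484609e-01,  1.05201030e+00,
        9.48531751e-06,  1.43658393e+00]), 'joint_velocities': array([-0.00035871, -0.00252426,  0.00362481,  0.00133149, -0.00089721,
       -0.00196248]), 'effort': array([ 4.56667776e-04, -4.44242227e+01,  2.63037068e+01,  7.92246050e-03,
       -1.37054731e-04, -7.20092466e-07]), 'tcp_pos': array([ 195.58603049, -513.48756744,  230.58519087]), 'orientation': array([-3.14004936e+00, -2.17952539e-04,  3.63788081e-01]), 'contact_force': array([-0.57558374,  0.85157438, -0.33027775]), 'wrist_torque': array([ 0.01665906,  0.01613444, -0.00906955]), 'gripper_force': 0.0, 'opening': 0.9995458497437298}
```

View pics/top0.png

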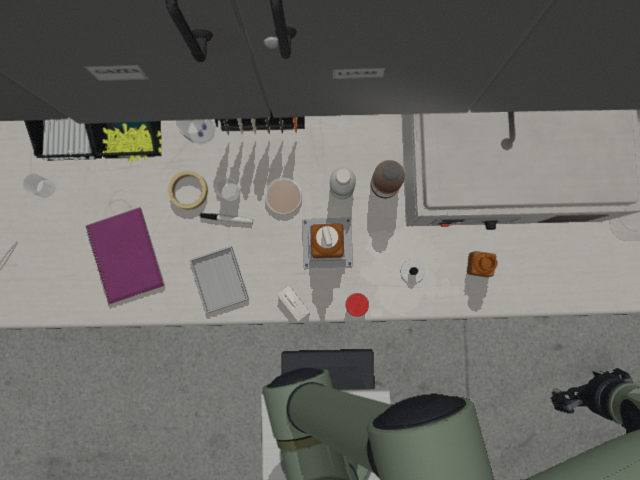

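View pics/side0.png

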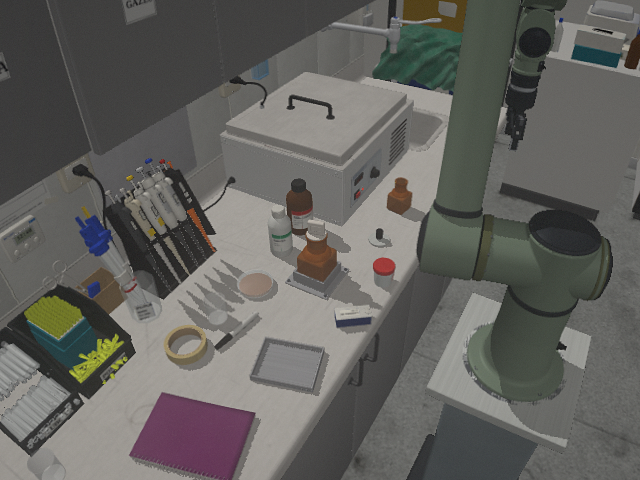

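The top view shows the cradle with the stoppered bottle at (327,240), the tray at (219,281), and the cover at (412,272). There are two bottle candidates. The one at (327,240) is stoppered and in the cradle, so it fits. The open, smaller one at (482,263) is a look-alike. I'll enlarge to confirm.

```bash
python3 - <<'E'
import cv2,numpy as np
t=cv2.imread("pics/top0.png");s=cv2.imread("pics/side0.png")
r=lambda im,x,y,w,h,k:cv2.resize(im[y:y+h,x:x+w],None,fx=k,fy=k,interpolation=cv2.INTER_CUBIC)
a=r(t,297,212,66,60,6);b=r(s,280,205,66,90,6)
c=r(t,390,245,66,60,3)
d=r(s,360,220,66,60,3)
out=np.zeros((540,800,3),np.uint8)
out[:360,:396]=a; out[:540,400:796]=b; out[360:540,:198]=c; out[360:540,198:396]=d
cv2.imwrite("pics/crop.png",out)
E
cat > h.py <<'E'
import numpy as np, cv2
from scipy.spatial.transform import Rotation as R
from scipy.optimize import least_squares
from bench import imaging
def project(n,P):
    m=imaging.camera_model(n); P=np.atleast_2d(P)
    c=(P-m["position"])@R.from_euler("xyz",m["rotation"]).as_matrix()
    u=np.c_[c[:,0],-c[:,1]]/-c[:,2:]
    u=u*(1+m["k1"]*(u**2).sum(1,keepdims=True))
    return u*m["K"][0,0]+m["K"][:2,2]
def at_z(n,px,z):
    return least_squares(lambda p:(project(n,[p[0],p[1],z])[0]-px),[400,0]).x
def both(pt,ps):
    s=least_squares(lambda p:np.r_[project("top",p)[0]-pt,project("side",p)[0]-ps],[400,0,50]);return s.x,s.fun
E
python3 - <<'E'
from h import *
print("cradle plate corners"); P=np.array([at_z("top",p,5) for p in [(303,220),(352,219),(353,267),(303,267)]]);print(P,P.mean(0))
print("tray corners");P=np.array([at_z("top",p,16) for p in [(191,263),(233,247),(248,297),(207,314)]]);print(P,P.mean(0))
print("knob",both((413,271),(379.5,233)))
print("tab",at_z("top",(327,237),220),both((327,237),(317,224)))
E
```

```text
cradle plate corners
[[577.10511648  44.92624973]
 [576.53239519 -78.70010449]
 [455.49114722 -77.7304868 ]
 [458.56712363  47.35336698]] [516.92394563 -16.03774364]
tray corners
[[474.74695252 326.2386724 ]
 [512.20816165 220.64306304]
 [387.11124753 184.56930628]
 [347.52365546 286.8343003 ]] [430.39750429 254.57133551]
knob (array([ 442.21975601, -223.69474805,   26.19074192]), array([-0.22307171, -0.47023949,  0.59034106,  0.02287913]))
tab [511.23813357 -15.04405066] (array([517.15155023, -14.19118317, 175.07044644]), array([-0.35701616, -0.65542989,  0.80424018,  0.07443822]))
```

View pics/crop.png

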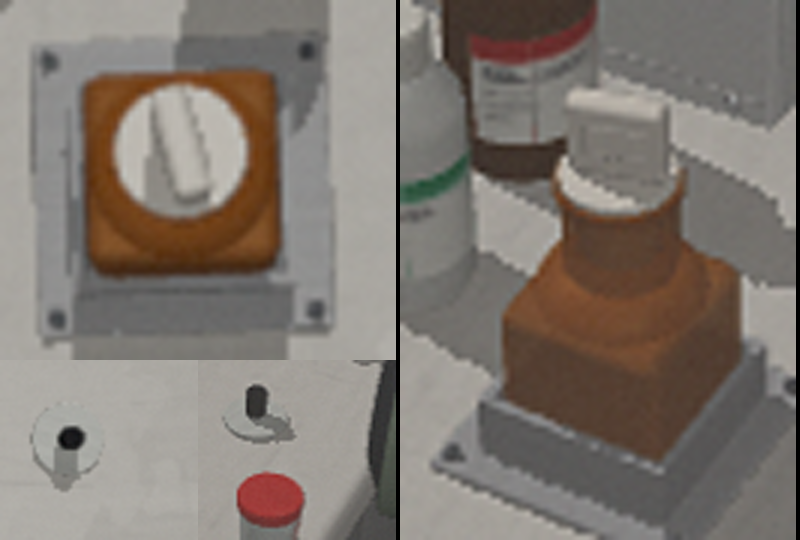

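The crop confirms the square stoppered bottle in the cradle (side view around 318,250) and the cover with its black knob (top 412,272). Next I'll compute the poses and joint ranges.

```bash
python3 - <<'E'
from h import *
from bench import bot, solve_ik
f=lambda c:(297+c[0]/6-.4,212+c[1]/6-.4)
print("flange",at_z("top",f((181,150)),147))
# side flange centre approx, tab top ends in both views
g=lambda c:(280+(c[0]-400)/6-.4,205+c[1]/6-.4)
Q=np.array([at_z("top",f(c),183) for c in [(152,92),(176,86),(210,190),(185,198)]]);print("tab",Q,Q.mean(0))
S=np.array([at_z("side",g(c),183) for c in [(567,100),(572,90),(669,98),(669,108)]]);print("tabside",S,S.mean(0))
for Z in(Q,S):
  d=(Z[2]+Z[3]-Z[0]-Z[1])/2;print("yaw",np.arctan2(d[1],d[0]),np.linalg.norm(d))
print("cover",at_z("top",(412,271.4),6),at_z("top",(413.1,270.6),36),at_z("side",(379.5,230),36))
y=np.arctan2(d[1],d[0])
for k in np.arange(-3.1,3.2,.4):
  q=solve_ik([516,-15,152],[np.pi,0,k]); print(round(k,2),None if q is None else np.round(q,2))
E
```

```text
flange [519.37728832 -14.37401493]
tab [[537.33108922  -4.40505199]
 [539.31603452 -13.21987431]
 [500.8947668  -24.66869   ]
 [498.19891527 -15.49733344]] [518.93520145 -14.44773744]
tabside [[538.91085308  -2.86495586]
 [540.52255406  -9.30068213]
 [504.32440758 -23.71786367]
 [501.14633599 -18.21493395]] [521.22603767 -13.5246089 ]
yaw -2.8587335092181103 40.38142325582653
yaw -2.7589656880026454 39.86401696773152
cover [ 440.77022455 -224.76217539] [ 441.7012641  -222.97575956] [ 444.74467239 -223.8125253 ]
-3.1 [-0.17  0.33 -0.4   0.84  0.   -0.21]
-2.7 [-0.17  0.33 -0.4   0.84  0.   -0.61]
-2.3 [-0.17  0.33 -0.4   0.84  0.   -1.01]
-1.9 [-0.17  0.33 -0.4   0.84  0.   -1.41]
-1.5 [-0.17  0.33 -0.4   0.84  0.   -1.81]
-1.1 [-0.17  0.33 -0.4   0.84  0.   -2.21]
-0.7 [-0.17  0.33 -0.4   0.84  0.   -2.61]
-0.3 [-0.17  0.33 -0.4   0.84  0.   -3.01]
0.1 [-0.17  0.33 -0.4   0.84  0.    2.87]
0.5 [-0.17  0.33 -0.4   0.84  0.    2.47]
0.9 [-0.17  0.33 -0.4   0.84  0.    2.07]
1.3 [-0.17  0.33 -0.4   0.84  0.    1.67]
1.7 [-0.17  0.33 -0.4   0.84  0.    1.27]
2.1 [-0.17  0.33 -0.4   0.84  0.    0.87]
2.5 [-0.17  0.33 -0.4   0.84  0.    0.47]
2.9 [-0.17  0.33 -0.4   0.84  0.    0.07]
```

```bash
python3 - <<'E'
from bench import bot, imaging
import numpy as np, cv2
pi=np.pi
bot.move_ptp([380,-150,270],[pi,0,.31])
bot.move_ptp([519.3,-14.4,250],[pi,0,.31])
bot.movel([519.3,-14.4,185],max_speed=100)
bot.grip(.5)
print(bot.movel([519.3,-14.4,153],max_speed=40,threshold=8))
s=bot.get_state();print(s["t"],s["tcp_pos"],s["qpos"],s["contact_force"])
bot.grip(0,40)
bot.dwell(.2)
s=bot.get_state();print(s["t"],s["opening"],s["gripper_force"],s["contact_force"],s["wrist_torque"],s["tcp_pos"],s["orientation"])
t=imaging.capture("top");d=imaging.capture("side")
r=lambda im,x,y,w,h,k:cv2.resize(im[y:y+h,x:x+w],None,fx=k,fy=k,interpolation=cv2.INTER_CUBIC)
cv2.imwrite("pics/grip.png",np.hstack([r(t,277,180,100,100,4),r(d,270,180,100,100,4)]))
E
```

```text
False
4.6583 [519.4942417  -14.44311145 153.19577521] [-1.69886639e-01  3.38479184e-01 -3.89574045e-01  8.42369069e-01
 -1.30882942e-05  2.66174450e+00] [ 0.21132266 -0.31972799  0.16564035]
5.225 0.155922766963033 42.05373823642731 [-0.88328845  1.71033711  5.18437524] [0.21552129 0.24837975 0.09142686] [519.59821501 -14.30970622 153.50078539] [ 3.14142690e+00 -8.49831492e-04  3.10197134e-01]
```

View pics/grip.png

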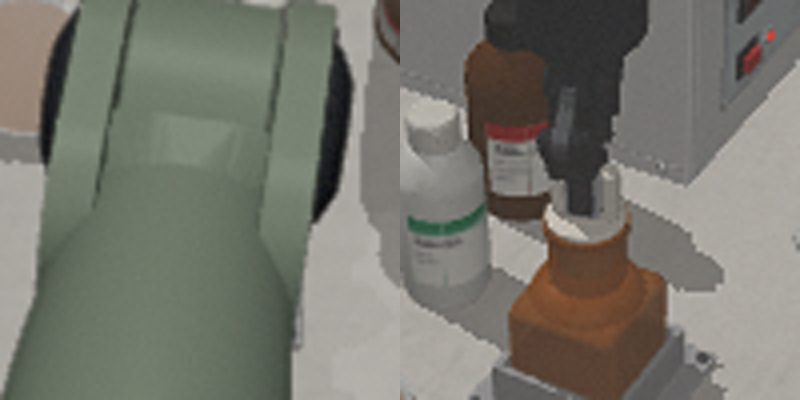

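The pads hold the tab, just above the flange. I'll start the twist gently and watch the force.

```bash
cat > tw.py <<'E'
from bench import bot
import numpy as np
def twist(dyaw,dz,T):
    s=bot.get_state();p=twist.p.copy();p[2]+=dz
    twist.p=p;twist.y+=dyaw
    hit=bot.movel(p.tolist(),[np.pi,0,twist.y],max_speed=abs(dz)/T)
    s=bot.get_state()
    print(round(s["t"],2),"yaw%.2f z%.2f(%.2f)"%(twist.y,s["tcp_pos"][2],p[2]),"q6 %.2f"%s["qpos"][5],"F",np.round(s["contact_force"],1),"M",np.round(s["wrist_torque"],2),"op %.3f"%s["opening"])
    return s
E
python3 - <<'E'
from tw import *
bot.grip(0,60)
twist.p=np.array([519.3,-14.4,153.]);twist.y=.31
twist(.5,.6,.5)
twist(.5,1.2,.5)
twist(.5,1.3,.5)
E
```

```text
6.19 yaw0.81 z153.42(153.60) q6 2.16 F [-0.1 -0.6  0.8] M [-0.05  0.04  0.14] op 0.150
6.84 yaw1.31 z154.34(154.80) q6 1.66 F [ 1.4 -2.1 -4.4] M [-0.32 -0.38 -0.03] op 0.155
7.49 yaw1.81 z156.24(156.10) q6 1.16 F [ 1.1 -1.3 -1.6] M [-0.23 -0.32  0.11] op 0.153
```

```bash
python3 - <<'E'
from tw import *
from bench import imaging
import cv2
twist.p=np.array([519.3,-14.4,156.1]);twist.y=1.81
ims=[]
for i in range(4):
    s=twist(.5,1.3,.5)
    if s["contact_force"][2]<-6.5: break
d=imaging.capture("side")
cv2.imwrite("pics/tw1.png",cv2.resize(d[190:290,270:370],None,fx=5,fy=5,interpolation=cv2.INTER_CUBIC))
E
```

```text
8.14 yaw2.31 z157.51(157.40) q6 0.66 F [ 1.8  0.8 -2.3] M [-0.02 -0.55  0.07] op 0.155
8.79 yaw2.81 z158.74(158.70) q6 0.16 F [ 2.9 -0.3 -1.7] M [-0.1  -0.5   0.08] op 0.153
9.44 yaw3.31 z159.97(160.00) q6 -0.34 F [ 2.9 -1.  -2. ] M [-0.02 -0.5   0.06] op 0.158
10.09 yaw3.81 z161.15(161.30) q6 -0.84 F [ 1.3  1.4 -2.6] M [ 0.26 -0.59  0.01] op 0.155
```

View pics/tw1.png

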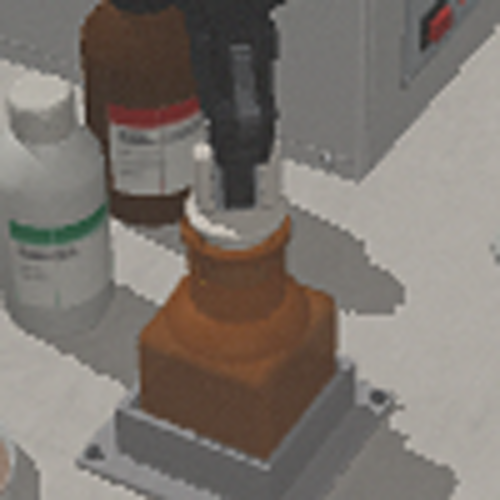

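The stopper has turned with the gripper, the flange has risen off the rim, and the bottle is still down. Continuing, with a reversal next.

```bash
python3 - <<'E'
from tw import *
twist.p=np.array([519.3,-14.4,161.3]);twist.y=3.81
def go(n,d,dz):
    for i in range(n):
        s=twist(d,dz,.5)
        if s["contact_force"][2]<-6.5: print("STOP");raise SystemExit
go(4,.5,1.3)
go(1,-.3,.2)
go(6,-.5,1.3)
E
```

```text
10.79 yaw4.31 z162.62(162.60) q6 -1.34 F [ 2.3 -0.1 -3.3] M [ 0.07 -0.51  0.01] op 0.153
11.44 yaw4.81 z163.75(163.90) q6 -1.84 F [ 1.9  2.8 -3. ] M [ 0.42 -0.29  0.16] op 0.154
12.09 yaw5.31 z164.98(165.20) q6 -2.34 F [-0.1  0.7 -2.4] M [0.08 0.17 0.03] op 0.155
12.74 yaw5.81 z166.54(166.50) q6 -2.84 F [-0.8  0.3 -0.1] M [0.17 0.47 0.12] op 0.152
13.19 yaw5.51 z166.81(166.70) q6 -2.54 F [-0.3  2.  -1.7] M [ 0.48  0.1  -0.08] op 0.155
13.84 yaw5.01 z168.09(168.00) q6 -2.04 F [-0.5  2.1 -1. ] M [ 0.49 -0.09 -0.06] op 0.152
14.49 yaw4.51 z169.35(169.30) q6 -1.54 F [-0.7  2.3 -0. ] M [ 0.58  0.02 -0.09] op 0.158
15.14 yaw4.01 z170.73(170.60) q6 -1.04 F [ 1.4  1.7 -2.3] M [ 0.42 -0.42 -0.01] op 0.157
15.79 yaw3.51 z171.92(171.90) q6 -0.54 F [ 1.1  1.3 -1.2] M [ 0.18 -0.46 -0.13] op 0.154
16.44 yaw3.01 z173.40(173.20) q6 -0.04 F [ 2.8 -1.  -1.1] M [-0.27 -0.57 -0.01] op 0.151
17.09 yaw2.51 z174.80(174.50) q6 0.46 F [ 1.6 -3.1  2.2] M [-0.72 -0.2  -0.1 ] op 0.146
```

```bash
python3 - <<'E'
from tw import *
from bench import imaging
import cv2
twist.p=np.array([519.3,-14.4,174.5]);twist.y=2.51
def go(n,d,dz):
    for i in range(n):
        s=twist(d,dz,.5)
        if s["contact_force"][2]<-6.5: print("STOP");raise SystemExit
go(5,-.48,1.5)
go(1,.3,.3)
go(7,.5,1.7)
d=imaging.capture("side")
cv2.imwrite("pics/tw2.png",cv2.resize(d[190:290,270:370],None,fx=5,fy=5,interpolation=cv2.INTER_CUBIC))
E
```

```text
17.74 yaw2.03 z175.84(176.00) q6 0.94 F [ 0.4 -3.1 -1. ] M [-0.65 -0.16 -0.09] op 0.156
18.39 yaw1.55 z177.10(177.50) q6 1.42 F [ 0.2 -1.9 -2.1] M [-0.51  0.05 -0.05] op 0.155
19.04 yaw1.07 z178.76(179.00) q6 1.90 F [-0.8 -1.7 -3.9] M [-0.41  0.13 -0.07] op 0.155
19.69 yaw0.59 z180.43(180.50) q6 2.38 F [-1.2 -1.1 -1.6] M [-0.35  0.3  -0.07] op 0.155
20.34 yaw0.11 z181.92(182.00) q6 2.86 F [-1.9  1.3 -1. ] M [ 0.17  0.51 -0.11] op 0.154
20.79 yaw0.41 z182.43(182.30) q6 2.56 F [-0.5  0.1 -1.9] M [0.02 0.25 0.11] op 0.155
21.44 yaw0.91 z184.45(184.00) q6 2.06 F [-1.6 -1.3  1.7] M [-0.11  0.34 -0.03] op 0.152
22.09 yaw1.41 z185.73(185.70) q6 1.56 F [ 1.   0.3 -0.8] M [-0.05 -0.13  0.01] op 0.155
22.74 yaw1.91 z187.29(187.40) q6 1.06 F [-0.1 -0.  -1.1] M [-0.01  0.08  0.  ] op 0.149
23.39 yaw2.41 z189.08(189.10) q6 0.56 F [ 0.3 -0.5 -1.2] M [-0.   -0.07 -0.  ] op 0.151
24.04 yaw2.91 z190.76(190.80) q6 0.06 F [-0.3 -0.4 -1.1] M [ 0.01  0.03 -0.01] op 0.153
24.69 yaw3.41 z192.47(192.50) q6 -0.44 F [ 0.5 -0.7 -1.2] M [-0.03  0.04 -0.06] op 0.153
25.34 yaw3.91 z194.19(194.20) q6 -0.94 F [ 0.  -0.2 -0.7] M [-0.01  0.02 -0.01] op 0.152
```

View pics/tw2.png

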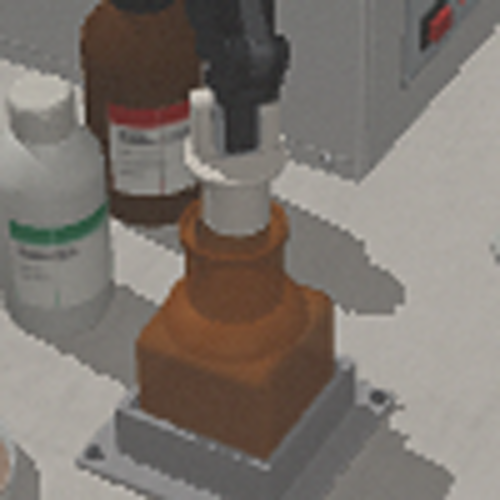

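The plug is clear and the load is weight only. The bottle is seated. Now to the tray, after cross-checking its centre.

```bash
python3 - <<'E'
from h import *
P=np.array([at_z("side",p,16) for p in [(263,338),(325,347),(315,388),(250,373)]]);print(P.round(),P.mean(0))
from bench import bot
pi=np.pi
bot.movel([519.3,-14.4,250],[pi,0,3.6],max_speed=150)
bot.move_ptp([430,254,180],[pi,0,3.42])
bot.movel([430,254,60],max_speed=100)
print(bot.movel([430,254,44],max_speed=12,threshold=3))
s=bot.get_state();print(s["t"],s["tcp_pos"],s["contact_force"],s["wrist_torque"])
d=imaging.capture("side")
cv2.imwrite("pics/tray.png",cv2.resize(d[270:410,220:360],None,fx=4,fy=4,interpolation=cv2.INTER_CUBIC))
E
```

```text
[[519. 234.]
 [384. 186.]
 [348. 288.]
 [488. 326.]] [434.62569449 258.8028524 ]
True
29.1833 [429.97174822 253.98861872  51.36670996] [ 0.45905804 -0.30814522  4.44283491] [-0.01169476  0.17455985 -0.0014874 ]
```

View pics/tray.png

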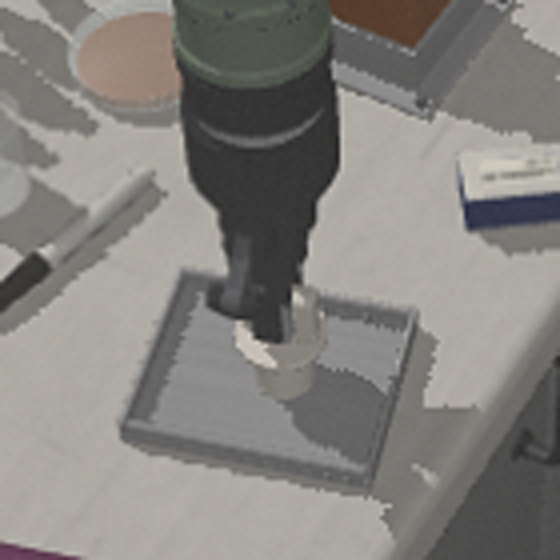

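The stopper is in the tray, near its centre, and touching the floor at the expected height. I'll let go, retreat, and check it with the arm away, then pick up the cover.

```bash
python3 - <<'E'
from h import *
from bench import bot
pi=np.pi
bot.movel([430,254,50.9],max_speed=10)
bot.grip(0,20); bot.dwell(.1)
bot.grip(.3); bot.dwell(.4)
s=bot.get_state();print(s["t"],s["gripper_force"],s["contact_force"])
bot.movel([430,254,110],max_speed=80)
bot.move_ptp([400,0,270],[pi,0,2.5])
bot.move_ptp([442,-224,110],[pi,0,1.57])
bot.grip(.6)
s=bot.get_state();print(s["t"],s["tcp_pos"])
t=imaging.capture("top");d=imaging.capture("side")
r=lambda im,x,y,w,h,k:cv2.resize(im[y:y+h,x:x+w],None,fx=k,fy=k,interpolation=cv2.INTER_CUBIC)
cv2.imwrite("pics/stand.png",np.hstack([r(t,180,220,100,100,4),r(d,240,310,100,100,4)]))
E
```

```text
30.4833 0.0 [-0.22158194 -0.78526624  0.29425036]
33.975 [ 442.41394844 -223.65920126  110.55916408]
```

View pics/stand.png

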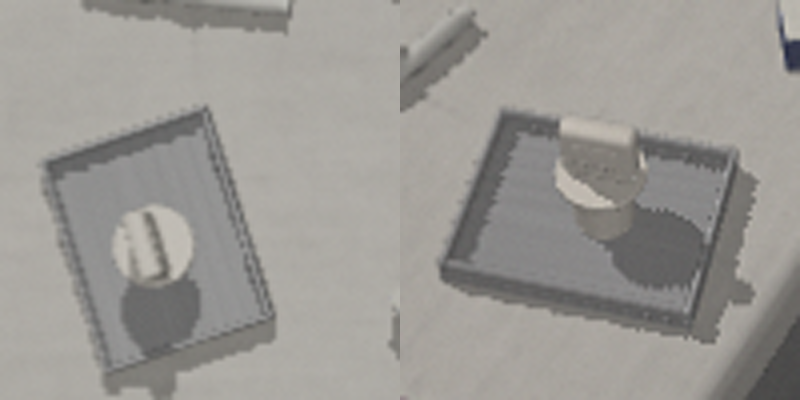

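The stopper stands upright at the tray's centre. Now the cover.

```bash
python3 - <<'E'
from h import *
from bench import bot
pi=np.pi
print(bot.movel([442,-224,12],max_speed=70,threshold=8))
bot.grip(0,30)
s=bot.get_state();print(s["t"],s["opening"],s["gripper_force"],s["contact_force"],s["tcp_pos"])
bot.movel([442,-224,230],max_speed=120)
bot.move_ptp([519.3,-14.4,190],[pi,0,1.57])
bot.dwell(.2)
s=bot.get_state();print(s["t"],s["contact_force"],s["tcp_pos"],s["opening"])
d=imaging.capture("side")
cv2.imwrite("pics/cov.png",cv2.resize(d[170:290,260:380],None,fx=4,fy=4,interpolation=cv2.INTER_CUBIC))
print(project("side",[[519.3,-14.4,142+36],[519.3,-14.4,178],[519.3,-14.4,142]]))
E
```

```text
False
36.0083 0.2205883930454996 29.247953295707703 [0.06399029 0.23302299 4.36493716] [ 442.28436948 -224.19433469   12.403998  ]
39.0833 [-0.68892319 -0.61690467 -0.85870366] [519.41175212 -15.86810483 190.32477417] 0.21783822241048906
[[317.04994446 222.79011266]
 [317.04994446 222.79011266]
 [317.33279158 234.39536759]]
```

View pics/cov.png

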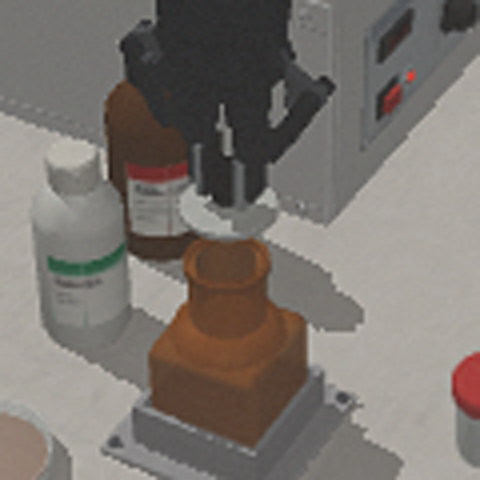

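The cover hangs level. Its disc centre is at (317,222) and the mouth at (317,234.5), both matching the predicted positions. Lowering it.

```bash
python3 - <<'E'
from h import *
from bench import bot
bot.movel([519.3,-14.4,160],max_speed=50)
print(bot.movel([519.3,-14.4,150],max_speed=10,threshold=3))
s=bot.get_state();z=s["tcp_pos"][2];print(s["t"],z,s["contact_force"])
bot.grip(0,20);bot.grip(.5);bot.dwell(.2)
s=bot.get_state();print(s["contact_force"],s["gripper_force"])
bot.movel([519.3,-14.4,250],max_speed=80)
bot.move_ptp([380,-150,270],[np.pi,0,1.57])
bot.dwell(.3);s=bot.get_state();print(s["t"])
t=imaging.capture("top");d=imaging.capture("side")
r=lambda im,x,y,w,h,k:cv2.resize(im[y:y+h,x:x+w],None,fx=k,fy=k,interpolation=cv2.INTER_CUBIC)
cv2.imwrite("pics/end.png",np.hstack([r(t,277,190,100,100,4),r(d,270,190,100,100,4)]))
E
```

```text
True
40.5167 154.413147354668 [-0.08425014 -0.63835181  4.29912859]
[-0.05919393 -0.01703944  0.65651289] 0.0
43.75
```

View pics/end.png

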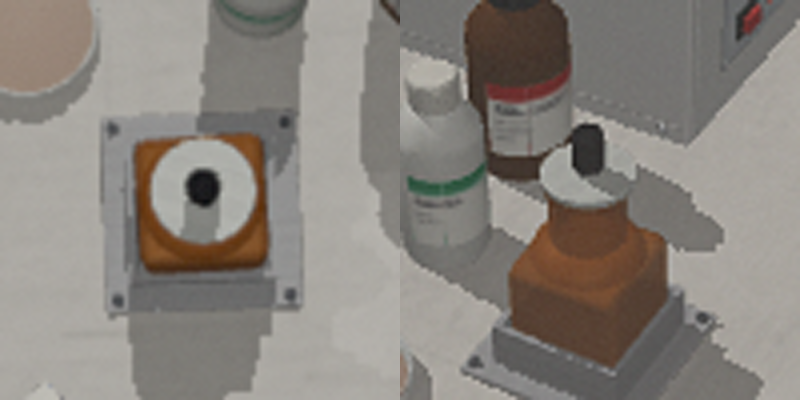

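The cover lies flat and centred on the rim, the bottle is seated, and the arm is clear.

```bash
python3 -c "
from bench import bot
print(bot.sign_off())"
```

```text
the job is handed in; nothing more can be done
None
```

The job is handed in at about 44 s, with no verdict returned: the stopper was twisted out and stands upright in the tray, the cover lies flat and centred on the mouth, and the bottle looked upright and seated in its cradle in every picture.

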